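# Sort out four things on the wrong bench pads

### The arm

A 6-joint arm with a two-finger parallel gripper is mounted at the origin on a cart in front of the work surface, level with it; the furniture and walls round the work are solid. World frame = base frame: x ahead of the robot, y to its left, z up, the work surface at z = 0. Lengths are in mm, angles in rad, forces in N, time in s.
With the tool pointing down it reaches from about 275 to 725 mm from the base axis. Payload 15.9 kg.
Tool frame: the origin (TCP) lies at the centre of the arm's flange, where the gripper is bolted on; the fingertips stand 173 mm ahead of it and the grasp point (between the pads) lies 155 mm ahead of it; z points along the fingers, y is the line along which they close (so a half turn about z gives the same grasp; the last joint's range is limited). The gripper opens to 85 mm and grips with 20 to 120 N. Pads are 22 mm wide; open, the fingers measure 114 mm over their backs; the gripper's body (76 mm by 85 mm) begins 54 mm behind the grasp point. The pads swing forward as they close: fully open they stand 13 mm farther back than shut.
Start: joints at [-1.245, 0.213, -0.034, 1.323, 0, 1.571], TCP at [160.027, -473.685, 404.706] pointing down, gripper open.
Joint ranges: [-2.98, 2.98], [-0.74, 1.72], [-1.14, 1.35], [-2.1, 2.04], [-1.57, 1.44], [-3.14, 3.14]. Speed limits (rad/s): [1.89, 1.89, 2.39, 2.57, 3.14, 3.14].

### API

Orientations are given as a unit quaternion [x, y, z, w].
In Python, from workcell import ctrl gives the robot as it stands. The module is installed in compiled form; this text tells all that it offers.
- The arm moves only by the tool step_arm, never from a script. Its arguments are lists of equal length, an entry for each row: "slide": the shift along the tool's x, y, z in mm, a list of three; "turn": the turn, a rotation vector about the tool's x, y, z in rad, a list of three. In form: {"slide": [[x, y, z], ...], "turn": [[wx, wy, wz], ...]}. A call has 1 to 20 rows; each row is the pose to reach, as a shift and turn from the pose commanded when the call began, along the tool's axes at that moment; what a row does not reach only later rows make up. A row lasts 1/12 s, in which the tool goes at most 41.7 mm and 7.16 degrees, less where a joint would pass 70% of its speed; a pose out of reach is approached as far as the arm can. A call with a gripper value outside its range is refused whole. "jaw" is the gripper command: -1 is fully open, 1 is shut, values between are in proportion, set as the call begins (left out, the last holds). The fingers move at their own pace and stop on an object; the grip force is fixed at half the most. Time passes only in rows, so rows that repeat a pose let the fingers close. It gives the time, the measured TCP pose, the force, the opening and the grip force at its end, in the units of the state.
- ctrl.observe(): the state, without advancing time (a new reading comes with each control period).
- ctrl.camera(name): name is "side" or "top"; returns (picture, depth): 420x560x3 uint8, red, green, blue; 420x560 float32, mm along the optical axis (not along the pixel's ray), 0 where there is no reading.
- ctrl.camera_params(name): a dict with "fx", "fy", "cx", "cy" (pixels), "world_from_camera" (4x4, takes a point from camera to world coordinates). Camera axes: x right, y up, looking along -z (the intrinsics and any distortion apply to the point x, -y, -z); pixel columns grow to the right and rows downward; lengths in mm; the calibration is good to about 2 mm. A picture is of the moment at which its call begins. camera_params takes no time and is no camera call.
- ctrl.finish_job(): hands the job in; it is judged then, once.
Trained networks look in the newest picture that a camera, given by its name, has taken for a name from the list of things; names that differ only in an ending like _2 or _b are one class to them, and where a whole thing is asked for, a point or a joint stands for the part that bears it (a point fixed in the world has none). Each returns a list of dicts, best first, with "score" (0 to 1); they miss things now and then, are a little off and sometimes report something else, mostly with a low value. They report only what shows in the picture. A call takes as long as a camera call.
- ctrl.recognise(camera, name): "extent" ([left, top, width, height] in pixels, round what is visible of it).
The state is a dict: "t": time; "q": joint angles; "joint_velocities": joint speeds; "joint_torque": joint torques, N m; "position": TCP position; "eef_rot": TCP orientation; "ft_force": force on the tool from outside, world axes, zero at the start; "ft_torque": the same for the moment, N m; "gripper_width": finger opening in mm; "grip_force": force on a finger pad.
Only numpy, scipy, OpenCV 4.12 (cv2) and the standard library are available. Lean on these libraries where they do the work, as an engineer would, in place of code of your own. Each camera call takes 0.05 s, during which the arm holds its last target. There are 200 camera calls.

### The job

Four things on the bench stand on each other's coloured pads: sort them out so that the rusty square tube stands in the middle of the yellow pad, the tall steel bush on the blue one, the hex nut on the red one and the roll of tape on the green one. Begin by setting one of them down on the empty grey pad, the waiting place, and leave the grey pad empty at the end. Put everything down the way up it stood, knock nothing over, and leave the mug where it is.

Things in the scene. Friction and masses are not known exactly. Their poses are not given: they have to be found in the camera images.
- tube: rust-brown offcut of square steel tube lying on its side (treat it as a solid block), 40 mm (its x) x 64 mm (its y, along the tube) x 40 mm high, 0.2 to 0.35 kg; origin at the centre of its underside, z up; grasp it across the 40 mm. It starts on the red or the green pad and belongs on the yellow one, at any yaw
- bush: tall pale steel bush standing upright, cylinder 37 mm in diameter and 60 mm high, 0.25 to 0.45 kg; origin at the centre of its underside, z up. It starts on the red or the green pad and belongs on the blue one
- nut: grey hexagon nut lying flat, 30 mm across the flats (its x axis is square to two flats), 34 mm over the corners (its y), 16 mm high, about 0.07 kg; origin at the centre of its underside, z up. It starts on the yellow or the blue pad and belongs on the red one, at any yaw
- roll: small black roll of adhesive tape with a light cardboard core, lying flat, 53 mm (its x) x 51 mm (its y) across and 19 mm high; origin at the centre of its underside, z up; grasp it round the outside (its hole is solid). It starts on the yellow or the blue pad and belongs on the green one
- pad_red: round set-down pad with a red painted face, thin steel trim ring and black rubber edge, 84 mm across, 8 mm high, fixed to the bench; origin at the centre of its underside, z up, its flat top at z = 8 mm; the nut's place
- pad_blue: round set-down pad with a blue painted face, thin steel trim ring and black rubber edge, 84 mm across, 8 mm high, fixed to the bench; origin at the centre of its underside, z up, its flat top at z = 8 mm; the bush's place
- pad_yellow: round set-down pad with a yellow painted face, thin steel trim ring and black rubber edge, 84 mm across, 8 mm high, fixed to the bench; origin at the centre of its underside, z up, its flat top at z = 8 mm; the tube's place
- pad_green: round set-down pad with a green painted face, thin steel trim ring and black rubber edge, 84 mm across, 8 mm high, fixed to the bench; origin at the centre of its underside, z up, its flat top at z = 8 mm; the tape roll's place
- pad_grey: round set-down pad with a dark grey painted face, thin steel trim ring and black rubber edge, 84 mm across, 8 mm high, fixed to the bench; origin at the centre of its underside, z up, its flat top at z = 8 mm; empty at the start: the waiting place, empty again at the end
- mug: blue and white mug standing loose on the bench near its front edge, 78 mm across, 114 mm with its handle (which points to -y of its own frame), 92 mm high; origin under the middle of mug and handle together, the cup itself centred 17 mm to +y of it; to be left alone

How it is judged (in metres and radians):
On the way:
1. one of the four things has been set down on the grey pad and let go (((horizontal distance between tube and pad_grey below 0.03 m and z of tube in the frame of pad_grey between 0.005 and 0.0115 m and angle between tube's own z axis and vertical below 0.1 rad and linear speed of tube below 0.02 m/s and contact force between the fingers and tube below 0.5 N) or (horizontal distance between bush and pad_grey below 0.03 m and z of bush in the frame of pad_grey between 0.005 and 0.0115 m and angle between bush's own z axis and vertical below 0.1 rad and linear speed of bush below 0.02 m/s and contact force between the fingers and bush below 0.5 N) or (horizontal distance between nut and pad_grey below 0.03 m and z of nut in the frame of pad_grey between 0.005 and 0.0115 m and angle between nut's own z axis and vertical below 0.1 rad and linear speed of nut below 0.02 m/s and contact force between the fingers and nut below 0.5 N) or (horizontal distance between roll and pad_grey below 0.03 m and z of roll in the frame of pad_grey between 0.005 and 0.0115 m and angle between roll's own z axis and vertical below 0.1 rad and linear speed of roll below 0.02 m/s and contact force between the fingers and roll below 0.5 N))), for 0.2 s.
At the end, for the whole second after the job is handed in: Tube on the yellow pad, bush on the blue, nut on the red, tape roll on the green, each flat on the pad's top (within 3.5 mm in height, 0.1 rad of upright), within 15 mm of the pad's centre and at rest; so the grey pad is empty; the mug within 20 mm of its place (horizontal distance between tube and pad_yellow below 0.015 m and z of tube in the frame of pad_yellow between 0.005 and 0.0115 m and angle between each of tube, bush, nut, roll's own z axis and vertical below 0.1 rad and linear speed of each of tube, bush, nut, roll below 0.02 m/s and horizontal distance between bush and pad_blue below 0.015 m and z of bush in the frame of pad_blue between 0.005 and 0.0115 m and horizontal distance between nut and pad_red below 0.015 m and z of nut in the frame of pad_red between 0.005 and 0.0115 m and horizontal distance between roll and pad_green below 0.015 m and z of roll in the frame of pad_green between 0.005 and 0.0115 m and distance of mug from where it was at the start of the episode below 0.02 m); the robot touches nothing.
It fails at once if one of the four things or the mug is knocked over (angle between any of tube, bush, nut, roll, mug's own z axis and vertical above 0.8 rad).
It fails at once if the mug is pushed from its place by more than 20 mm (distance of mug from where it was at the start of the episode above 0.02 m).
It also fails if it takes over 138 s, if anything falls off the work surface, if the arm or the gripper's body presses on something with over 40 N, if the wrist force passes 120 N, or if a joint passes its speed limit or range.

## Working session

There is one attempt and no reset: what is moved stays moved. The work goes in short steps, Python scripts to look and compute and a tool call to move; the robot and the scene stay as the last step left them, time stands still between calls to the robot, and variables do not carry over. Pictures are saved under pics/ and viewed, at most 14 in all, crops included, and the job is handed in when it is done.

Besides the shell and the picture viewer there is one more tool, called after "Emit:" as name(argument=value, ...) on one line, values as JSON. step_arm: Moves the arm, as the interface text tells. Its arguments: {"type":"object","properties":{"slide":{"type":"array","items":{"type":"array","items":{"type":"number"}}},"turn":{"type":"array","items":{"type":"array","items":{"type":"number"}}},"jaw":{"type":"number"}},"required":["slide","turn"]}

```bash
mkdir -p pics; python3 - <<'E'
from workcell import ctrl
import cv2,numpy as np
s=ctrl.observe();print(s)
for n in("top","side"):
    p,d=ctrl.camera(n);cv2.imwrite(f"pics/{n}0.png",p[:,:,::-1]);np.save(f"{n}d.npy",d)
    print(n,ctrl.camera_params(n))
E
```

```text
{'t': 0.0, 'q': array([-1.24499385e+00,  2.13350973e-01, -3.50732034e-02,  1.32347528e+00,
       -3.39017486e-05,  1.57079147e+00]), 'joint_velocities': array([ 6.17644501e-04,  6.21458084e-04,  3.40766129e-04, -9.79523708e-05,
        4.63784739e-04, -9.16304349e-04]), 'joint_torque': array([ 6.35945427e-03, -6.86172080e+01,  4.87113655e+01,  1.79640111e-02,
        7.20327444e-04,  2.97916358e-06]), 'position': array([ 159.98334192, -473.56050259,  404.21303854]), 'eef_rot': array([ 9.86760363e-01,  1.62184097e-01, -1.06178934e-04, -5.41514132e-04]), 'ft_force': array([ 0.23724541,  0.65594592, -0.51611848]), 'ft_torque': array([ 0.01420033,  0.01942059, -0.02123284]), 'grip_force': 0.0, 'gripper_width': 85.09695066029114}
top {'fx': 497.3966442389794, 'fy': 497.3966442389794, 'cx': 288.73430530000337, 'cy': 212.2633506697814, 'world_from_camera': array([[-2.42149001e-02,  9.93254455e-01, -1.13398532e-01,
         2.90060118e+02],
       [-9.99082586e-01, -2.80513729e-02, -3.23590260e-02,
        -3.77887906e+02],
       [-3.53217313e-02,  1.12510928e-01,  9.93022490e-01,
         9.57977628e+02],
       [ 0.00000000e+00,  0.00000000e+00,  0.00000000e+00,
         1.00000000e+00]])}
side {'fx': 430.27226641179, 'fy': 430.27226641179, 'cx': 282.5384995000822, 'cy': 208.65455846604615, 'world_from_camera': array([[ 9.82055141e-01,  9.09928901e-02, -1.65190780e-01,
         2.33196357e+02],
       [-1.88428783e-01,  5.10063612e-01, -8.39243531e-01,
        -1.09005749e+03],
       [ 7.89261132e-03,  8.55310122e-01,  5.18056272e-01,
         4.87395219e+02],
       [ 0.00000000e+00,  0.00000000e+00,  0.00000000e+00,
         1.00000000e+00]])}
```

View pics/top0.png

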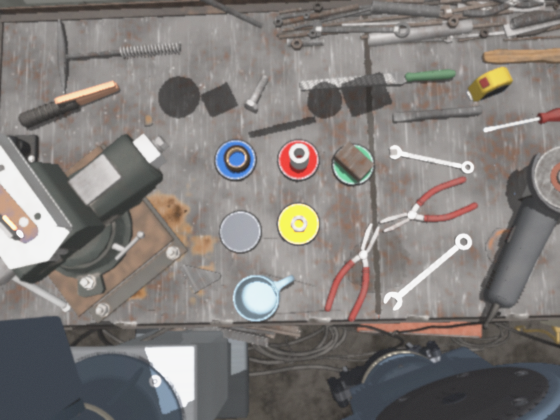

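View pics/side0.png

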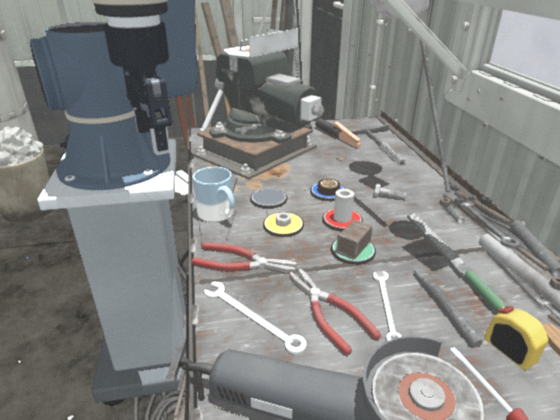

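The top picture shows the roll on blue (236,159), the bush on red (298,159), the tube on green (352,163) and the nut on yellow (298,223). Grey (240,231) is empty and the mug is at (257,297). That is one 4-cycle: nut→grey, tube→yellow, roll→green, bush→blue, nut→red.

```bash
cat > h.py <<'E'
import numpy as np,cv2
from workcell import ctrl
def cloud(n,d):
    k=ctrl.camera_params(n);v,u=np.mgrid[:420,:560]
    c=np.stack([(u-k['cx'])/k['fx']*d,-(v-k['cy'])/k['fy']*d,-d],-1);T=k['world_from_camera']
    return c@T[:3,:3].T+T[:3,3]
def onplane(n,uv,z):
    k=ctrl.camera_params(n);T=k['world_from_camera'];uv=np.atleast_2d(uv).astype(float)
    r=np.c_[(uv[:,0]-k['cx'])/k['fx'],-(uv[:,1]-k['cy'])/k['fy'],-np.ones(len(uv))]@T[:3,:3].T
    return T[:3,3]+r*((z-T[2,3])/r[:,2])[:,None]
E
python3 - <<'E'
from h import *
P={}
for n in("top","side"):
    im=cv2.imread(f"pics/{n}0.png");d=np.load(f"{n}d.npy");P[n]=(im,cloud(n,d))
    W=P[n][1];hsv=cv2.cvtColor(im,cv2.COLOR_BGR2HSV);H,S,V=[hsv[:,:,i].astype(int) for i in range(3)]
    roi={'top':(slice(130,260),slice(205,385)),'side':(slice(165,270),slice(240,390))}[n]
    m0=np.zeros(H.shape,bool);m0[roi]=1
    for c,m in dict(red=((H<8)|(H>172))&(S>150),blue=(H>100)&(H<125)&(S>130),yellow=(H>20)&(H<35)&(S>130),green=(H>55)&(H<95)&(S>60)).items():
        v,u=np.where(m&m0);q=onplane(n,np.c_[u,v],8)[:,:2].astype(np.float32)
        med=np.median(q,0);q=q[np.hypot(*(q-med).T)<48]
        print(n,c,len(q),cv2.minEnclosingCircle(q), )
    for lo,hi in((14,21),(21,25),(24,30),(40,54),(60,76)):
        m=m0&(W[:,:,2]>lo)&(W[:,:,2]<hi)
        k,l,st,ce=cv2.connectedComponentsWithStats(m.astype(np.uint8))
        for i in range(1,k):
            if st[i,4]>25:
                q=W[l==i];qq=q[:,:2].astype(np.float32)
                print(n,lo,hi,st[i],'mean',q.mean(0).round(1),'rect',cv2.minAreaRect(qq),'circ',cv2.minEnclosingCircle(qq))
    x0,y0=(roi[1].start,roi[0].start)
    cv2.imwrite(f"pics/{n}c.png",cv2.resize(im[roi],None,fx=4,fy=4,interpolation=cv2.INTER_CUBIC))
E
```

```text
top red 476 ((501.9316711425781, -367.2568359375), 34.94407272338867)
top blue 545 ((506.18212890625, -243.8976593017578), 34.971004486083984)
top yellow 824 ((376.6779479980469, -363.9216613769531), 35.04519271850586)
top green 191 ((481.2431945800781, -471.33135986328125), 34.12856674194336)
top 21 25 [290 216  12  10  41] mean [ 382.8 -358.5   23.2] rect ((383.2146911621094, -357.9251708984375), (9.959446907043457, 26.74945831298828), 38.34642028808594) circ ((380.8348388671875, -359.80780029296875), 13.376832962036133)
top 21 25 [292 222  16  10  51] mean [ 366.7 -367.1   22.8] rect ((367.4361877441406, -368.2961120605469), (12.738205909729004, 30.268587112426758), 14.049488067626953) circ ((372.0577392578125, -367.13958740234375), 15.219265937805176)
top 24 30 [223 145  27  26 286] mean [ 505.2 -248.7   26.2] rect ((505.2619323730469, -248.36410522460938), (50.262115478515625, 49.757301330566406), 13.257156372070312) circ ((505.1131286621094, -248.46229553222656), 25.877429962158203)
top 40 54 [334 142  40  38 737] mean [ 488.  -471.1   47.4] rect ((488.9642333984375, -471.45715
[... 3963 characters left out ...]
54 [335 200  18  10 113] mean [ 496.2 -384.9   47.1] rect ((496.98101806640625, -383.5077209472656), (15.123071670532227, 34.946353912353516), 72.06019592285156) circ ((498.8936462402344, -377.6001281738281), 17.505422592163086)
side 40 54 [337 219  36  26 487] mean [ 489.9 -477.6   47.4] rect ((490.2229309082031, -474.93585205078125), (68.02375793457031, 40.805992126464844), 43.55931091308594) circ ((489.8630065917969, -474.55731201171875), 38.57369613647461)
side 60 76 [335 189  19  13 177] mean [ 499.9 -374.6   65.9] rect ((500.62188720703125, -372.6769104003906), (37.30244445800781, 35.56255340576172), 45.826141357421875) circ ((501.4506530761719, -373.2331237792969), 19.557804107666016)
```

View pics/topc.png

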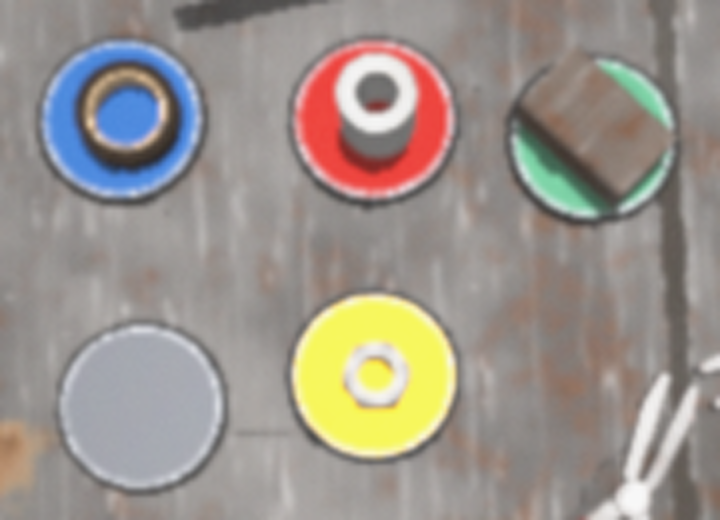

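The crop (×4, offset 205,130) shows pad outlines centred at blue (122,120), red (374,121), green (592,138), grey (141,407) and yellow (374,377). The nut is at (376,375) with flats at top and bottom, and the tube's long axis runs from upper left to lower right.

```bash
python3 - <<'E'
from h import *
for n,c in dict(blue=(122,120),red=(374,121),green=(592,138),grey=(141,407),yellow=(374,377)).items():
    print(n,onplane('top',[(c[0]+.5)/4-.5+205,(c[1]+.5)/4-.5+130],8).round(1))
print('nut',onplane('top',[(376+.5)/4-.5+205,(375+.5)/4-.5+130],24).round(1))
W=cloud('top',np.load('topd.npy'));q=W[225:330,220:300].reshape(-1,3);q=q[(q[:,2]>80)&(q[:,2]<100)]
print('mug',q.min(0),q.max(0))
im=cv2.cvtColor(cv2.imread('pics/side0.png')[165:270,180:390],cv2.COLOR_BGR2RGB)
s=cv2.imread('pics/side0.png')[165:270,240:390];cv2.imwrite('pics/sc.png',cv2.resize(s,None,fx=5,fy=5,interpolation=cv2.INTER_CUBIC))
# tool axes
from scipy.spatial.transform import Rotation as R
print(R.from_quat(ctrl.observe()['eef_rot']).as_matrix().round(3))
E
```

```text
blue [[ 505.  -244.6    8. ]]
red [[ 500.6 -367.7    8. ]]
green [[ 488.8 -472.9    8. ]]
grey [[ 364.2 -252.1    8. ]]
yellow [[ 375.6 -364.4    8. ]]
nut [[ 375.1 -365.6   24. ]]
mug [ 204.38751644 -343.39806498   80.05139216] [ 279.74732969 -249.32343934   95.30846369]
[[ 0.947  0.32  -0.   ]
 [ 0.32  -0.947  0.001]
 [ 0.    -0.001 -1.   ]]
```

View pics/sc.png

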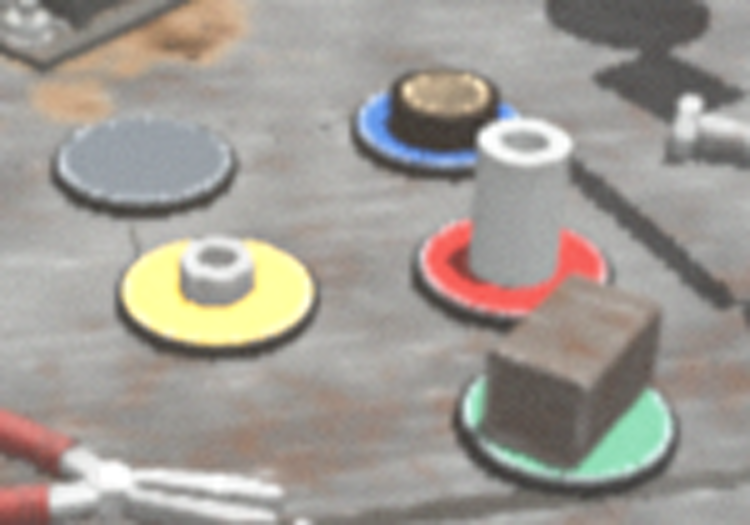

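```bash
cat > go.py <<'E'
import sys
from h import *
from scipy.spatial.transform import Rotation as R
x,y,z,yaw=map(float,sys.argv[1:5]);s=ctrl.observe();A=R.from_quat(s['eef_rot']);M=A.as_matrix()
cur=np.degrees(np.arctan2(M[1,1],M[0,1]));d=(yaw-cur+90)%180-90;a=np.radians(cur+d)
Y=np.array([np.cos(a),np.sin(a),0]);Z=np.array([0,0,-1.]);B=R.from_matrix(np.c_[np.cross(Y,Z),Y,Z])
print('pos',s['position'].round(1),'yaw',cur.round(1),'F',s['ft_force'].round(1),'w',round(s['gripper_width'],1),'t',round(s['t'],2),'q6',s['q'][5].round(2))
print('slide',(M.T@(np.array([x,y,z])-s['position'])).round(1),'turn',(A.inv()*B).as_rotvec().round(3))
E
python3 go.py 375.5 -367 300 0
```

```text
pos [ 160.  -473.6  404.3] yaw -71.3 F [ 0.4 -0.9 -0. ] w 85.4 t 0.1 q6 1.57
slide [238.3 -31.9 104.3] turn [-1.000e-03 -1.000e-03 -1.245e+00]
```

Emit:
step_arm(slide=[[24,-3,10],[48,-6,21],[72,-9,31],[95,-13,42],[119,-16,52],[143,-19,63],[167,-22,73],[191,-25,83],[215,-28,94],[238,-32,104],[238,-32,104],[238,-32,104],[238,-32,104]], turn=[[0,0,-0.12],[0,0,-0.24],[0,0,-0.36],[0,0,-0.48],[0,0,-0.6],[0,0,-0.72],[0,0,-0.84],[0,0,-0.96],[0,0,-1.08],[0,0,-1.2],[0,0,-1.245],[0,0,-1.245],[0,0,-1.245]], jaw=-0.4)

```text
t: 1.18
position: [375.2, -367.1, 300.5]
eef_rot: [0.708, 0.707, -0.0, -0.0]
ft_force: [-0.8, 0.2, -0.2]
gripper_width: 59.7
grip_force: 0.0
```

```bash
python3 go.py 375.5 -367 190 0; python3 - <<'E'
from h import *
p,d=ctrl.camera('side');cv2.imwrite('pics/side1.png',p[:,:,::-1])
W=cloud('side',d);m=(np.hypot(W[:,:,0]-375,W[:,:,1]+367)<70)&(W[:,:,2]>60)&(d>0)
q=W[m];print(q.min(0),q.max(0))
for z in range(105,170,5):
    r=q[(q[:,2]>z)&(q[:,2]<z+5)]
    if len(r): print(z,len(r),r[:,0].min().round(),r[:,0].max().round(),r[:,1].min().round(),r[:,1].max().round())
cv2.imwrite('pics/side1c.png',cv2.resize(p[60:260,200:400,::-1],None,fx=3,fy=3))
E
```

```text
pos [ 375.2 -367.1  300.5] yaw -0.1 F [-0.8  0.2 -0.2] w 59.7 t 1.18 q6 0.8
slide [1.000e-01 4.000e-01 1.105e+02] turn [-0.001 -0.    -0.002]
[ 306.68625971 -436.98755319  133.06878834] [ 443.11127677 -347.27672038  425.05992619]
130 6 338.0 410.0 -379.0 -368.0
135 28 338.0 417.0 -381.0 -357.0
140 38 331.0 418.0 -381.0 -365.0
145 40 331.0 418.0 -382.0 -365.0
150 44 331.0 418.0 -381.0 -364.0
155 41 331.0 418.0 -381.0 -363.0
160 46 331.0 418.0 -381.0 -361.0
165 48 331.0 419.0 -382.0 -362.0
```

View pics/side1c.png

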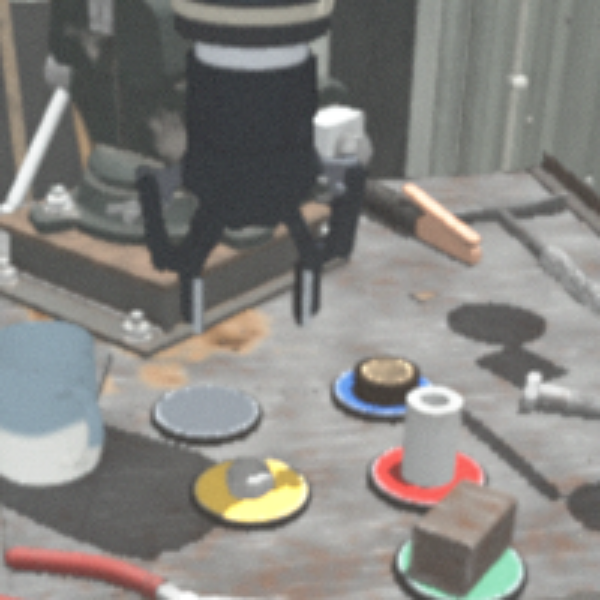

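Side view: the fingers (tips near (195,330) and (300,325) in the crop) hang above the nut. At 60 mm opening the tips are about 167.5 mm ahead, so 173 mm applies when shut. The fingers read about 3 mm too far in −y here, so I'll trust the top camera.

Emit:
step_arm(slide=[[1,0,20],[2,0,40],[2,0,60],[2,0,80],[2,0,97],[2,0,107],[2,0,113],[2,0,117],[2,0,118.5],[2,0,118.5],[2,0,118.5]], turn=[[0,0,0],[0,0,0],[0,0,0],[0,0,0],[0,0,0],[0,0,0],[0,0,0],[0,0,0],[0,0,0],[0,0,0],[0,0,0]])

```text
t: 2.15
position: [375.5, -365.5, 182.9]
eef_rot: [0.707, 0.707, 0.0, 0.001]
ft_force: [0.2, -0.1, 0.4]
gripper_width: 60.0
grip_force: 0.0
```

Emit:
step_arm(slide=[[0,0,0],[0,0,0],[0,0,0],[0,0,0],[0,0,0],[0,0,0],[0,0,0],[0,0,0],[0,0,0],[0,0,0]], turn=[[0,0,0],[0,0,0],[0,0,0],[0,0,0],[0,0,0],[0,0,0],[0,0,0],[0,0,0],[0,0,0],[0,0,0]], jaw=1)

```text
t: 2.98
position: [375.5, -365.3, 183.0]
eef_rot: [0.707, 0.707, 0.0, 0.001]
ft_force: [-2.9, 1.4, 10.8]
gripper_width: 28.1
grip_force: 58.6
```

```bash
python3 go.py 364.2 -252.1 300 0
```

```text
pos [ 375.5 -365.3  183. ] yaw 0.0 F [-2.9  1.4 10.8] w 28.1 t 2.98 q6 0.8
slide [ 113.1  -11.2 -117.1] turn [0.001 0.001 0.   ]
```

Emit:
step_arm(slide=[[0,0,-8],[0,0,-24],[0,0,-42],[0,0,-60],[15,-1,-60],[35,-3,-60],[57,-5,-60],[79,-8,-60],[99,-10,-60],[113,-11,-60],[113,-11,-60],[113,-11,-42],[113,-11,-25],[113,-11,-12],[113,-11,-6],[113,-11,-3],[113,-11,-1],[113,-11,-1],[113,-11,-1]], turn=[[0,0,0],[0,0,0],[0,0,0],[0,0,0],[0,0,0],[0,0,0],[0,0,0],[0,0,0],[0,0,0],[0,0,0],[0,0,0],[0,0,0],[0,0,0],[0,0,0],[0,0,0],[0,0,0],[0,0,0],[0,0,0],[0,0,0]])

```text
t: 4.57
position: [364.5, -252.5, 183.8]
eef_rot: [0.707, 0.707, 0.0, 0.0]
ft_force: [-0.5, 0.1, -0.1]
gripper_width: 28.0
grip_force: 59.7
```

Emit:
step_arm(slide=[[0,0,0.5],[0,0,1],[0,0,1],[0,0,1]], turn=[[0,0,0],[0,0,0],[0,0,0],[0,0,0]])

```text
t: 4.9
position: [364.5, -252.4, 183.0]
eef_rot: [0.707, 0.707, 0.0, 0.001]
ft_force: [-2.3, 1.6, 11.6]
gripper_width: 28.0
grip_force: 61.0
```

Emit:
step_arm(slide=[[0,0,0],[0,0,0],[0,0,0],[0,0,0],[0,0,0],[0,0,0],[0,0,0],[0,0,0],[0,0,-5],[0,0,-20],[0,0,-40],[0,0,-70],[0,0,-100],[0,0,-120],[0,0,-120],[0,0,-120]], turn=[[0,0,0],[0,0,0],[0,0,0],[0,0,0],[0,0,0],[0,0,0],[0,0,0],[0,0,0],[0,0,0],[0,0,0],[0,0,0],[0,0,0],[0,0,0],[0,0,0],[0,0,0],[0,0,0]], jaw=-0.3)

```text
t: 6.23
position: [364.6, -252.4, 303.3]
eef_rot: [0.707, 0.707, 0.0, 0.001]
ft_force: [0.1, -0.3, -0.6]
gripper_width: 55.7
grip_force: 0.0
```

```bash
python3 - <<'E'
from h import *
p,d=ctrl.camera('side');W=cloud('side',d)
m=(np.hypot(W[:,:,0]-364,W[:,:,1]+255)<38)&(W[:,:,2]>21)&(W[:,:,2]<40);q=W[m];print('nut',len(q),q.mean(0),q.min(0),q.max(0))
E
python3 go.py 489.3 -471.7 303 -46
```

```text
nut 74 [ 363.80234884 -255.98665276   23.28659668] [ 348.76995211 -270.47133688   21.00483637] [ 378.81563894 -238.11484052   25.58434009]
pos [ 364.2 -252.2  302.3] yaw 0.0 F [ 0.8 -0.2 -0.1] w 55.4 t 6.28 q6 0.97
slide [-219.5  125.1   -0.6] turn [0.001 0.    0.803]
```

Emit:
step_arm(slide=[[-22,12.5,0],[-44,25,0],[-66,37.5,0],[-88,50,0],[-110,62.5,0],[-132,75,0],[-154,87.5,0],[-176,100,0],[-198,112.5,0],[-219.5,125,0],[-219.5,125,0],[-219.5,125,0]], turn=[[0,0,0.08],[0,0,0.16],[0,0,0.24],[0,0,0.32],[0,0,0.4],[0,0,0.48],[0,0,0.56],[0,0,0.64],[0,0,0.72],[0,0,0.8],[0,0,0.803],[0,0,0.803]], jaw=-0.7)

```text
t: 7.28
position: [489.2, -472.2, 299.8]
eef_rot: [0.927, 0.374, -0.001, -0.001]
ft_force: [0.3, 0.1, -1.2]
gripper_width: 72.8
grip_force: 0.0
```

```bash
python3 go.py 489.3 -471.7 189 -46
```

```text
pos [ 489.2 -472.2  299.8] yaw -46.0 F [ 0.3  0.1 -1.2] w 72.8 t 7.28 q6 1.61
slide [  0.4  -0.  110.8] turn [-0.003  0.    -0.001]
```

Emit:
step_arm(slide=[[0,0,20],[0,0,40],[0,0,60],[0,0,80],[0,0,95],[0,0,104],[0,0,109],[0,0,112],[0,0,112],[0,0,112]], turn=[[0,0,0],[0,0,0],[0,0,0],[0,0,0],[0,0,0],[0,0,0],[0,0,0],[0,0,0],[0,0,0],[0,0,0]])

```text
t: 8.12
position: [489.4, -471.8, 191.0]
eef_rot: [0.927, 0.375, 0.0, 0.0]
ft_force: [-0.3, -0.6, 0.6]
gripper_width: 72.3
grip_force: 0.0
```

Emit:
step_arm(slide=[[0,0,0],[0,0,0],[0,0,0],[0,0,0],[0,0,0],[0,0,0],[0,0,0],[0,0,0],[0,0,0],[0,0,0]], turn=[[0,0,0],[0,0,0],[0,0,0],[0,0,0],[0,0,0],[0,0,0],[0,0,0],[0,0,0],[0,0,0],[0,0,0]], jaw=1)

```text
t: 8.95
position: [489.5, -471.9, 191.1]
eef_rot: [0.927, 0.375, 0.0, 0.001]
ft_force: [-0.7, 0.4, 5.4]
gripper_width: 39.2
grip_force: 61.8
```

```bash
python3 go.py 376 -364.5 190 -46
```

```text
pos [ 489.5 -471.9  191.1] yaw -46.0 F [-0.7  0.4  5.4] w 39.2 t 8.95 q6 1.61
slide [  -7.  -156.1    0.8] turn [ 0.001 -0.    -0.   ]
```

Emit:
step_arm(slide=[[0,0,-8],[0,0,-24],[0,0,-42],[0,0,-60],[0,0,-70],[-1,-12,-70],[-1,-30,-70],[-2,-50,-70],[-3,-70,-70],[-4,-90,-70],[-5,-110,-70],[-6,-128,-70],[-6,-143,-70],[-7,-152,-70],[-7,-156,-70],[-7,-156,-70],[-7,-156,-70]], turn=[[0,0,0],[0,0,0],[0,0,0],[0,0,0],[0,0,0],[0,0,0],[0,0,0],[0,0,0],[0,0,0],[0,0,0],[0,0,0],[0,0,0],[0,0,0],[0,0,0],[0,0,0],[0,0,0],[0,0,0]])

```text
t: 10.37
position: [376.3, -364.7, 260.4]
eef_rot: [0.927, 0.375, 0.0, 0.0]
ft_force: [0.1, -0.5, -3.5]
gripper_width: 39.0
grip_force: 61.2
```

```bash
python3 go.py 376 -364.5 191 -46
```

```text
pos [ 376.3 -364.7  260.4] yaw -46.0 F [ 0.1 -0.5 -3.5] w 39.0 t 10.37 q6 1.6
slide [-0.  -0.4 69.4] turn [ 0.001 -0.    -0.   ]
```

Emit:
step_arm(slide=[[0,0,15],[0,0,32],[0,0,48],[0,0,58],[0,0,64],[0,0,67],[0,0,69],[0,0,70],[0,0,70],[0,0,70]], turn=[[0,0,0],[0,0,0],[0,0,0],[0,0,0],[0,0,0],[0,0,0],[0,0,0],[0,0,0],[0,0,0],[0,0,0]])

```text
t: 11.2
position: [376.2, -364.6, 191.0]
eef_rot: [0.927, 0.375, 0.0, 0.001]
ft_force: [-1.2, 1.3, 2.8]
gripper_width: 39.3
grip_force: 61.8
```

Emit:
step_arm(slide=[[0,0,0],[0,0,0],[0,0,0],[0,0,0],[0,0,0],[0,0,0],[0,0,0],[0,0,0],[0,0,-5],[0,0,-20],[0,0,-40],[0,0,-65],[0,0,-90],[0,0,-110],[0,0,-110],[0,0,-110]], turn=[[0,0,0],[0,0,0],[0,0,0],[0,0,0],[0,0,0],[0,0,0],[0,0,0],[0,0,0],[0,0,0],[0,0,0],[0,0,0],[0,0,0],[0,0,0],[0,0,0],[0,0,0],[0,0,0]], jaw=-0.5)

```text
t: 12.53
position: [376.1, -364.6, 301.4]
eef_rot: [0.927, 0.375, 0.0, 0.001]
ft_force: [0.6, -0.2, -0.4]
gripper_width: 64.4
grip_force: 0.0
```

```bash
python3 - <<'E'
from h import *
p,d=ctrl.camera('side');W=cloud('side',d)
m=(np.hypot(W[:,:,0]-376,W[:,:,1]+366)<48)&(W[:,:,2]>42)&(W[:,:,2]<60);q=W[m];print('tube',len(q),q[:,2].mean(),cv2.minAreaRect(q[:,:2].astype(np.float32)))
E
python3 go.py 505 -248.3 302 -26
```

```text
tube 382 47.30222251129101 ((377.3847351074219, -366.0716247558594), (66.95504760742188, 40.252925872802734), 44.44153594970703)
pos [ 375.9 -364.3  300.3] yaw -46.0 F [-0.  -0.1 -0.4] w 64.0 t 12.58 q6 1.6
slide [173.5   6.2  -1.7] turn [ 0.     0.    -0.349]
```

Emit:
step_arm(slide=[[17,1,0],[37,1,0],[57,2,-1],[78,3,-1],[98,4,-1],[118,4,-1],[138,5,-1],[156,6,-1],[168,6,-1],[173.5,6,-1],[173.5,6,-1],[173.5,6,-1]], turn=[[0,0,-0.04],[0,0,-0.08],[0,0,-0.12],[0,0,-0.16],[0,0,-0.2],[0,0,-0.24],[0,0,-0.28],[0,0,-0.32],[0,0,-0.349],[0,0,-0.349],[0,0,-0.349],[0,0,-0.349]], jaw=-0.95)

```text
t: 13.58
position: [504.5, -248.3, 300.8]
eef_rot: [0.848, 0.529, -0.0, -0.0]
ft_force: [-0.3, -0.1, -0.9]
gripper_width: 83.2
grip_force: 0.0
```

```bash
python3 go.py 505 -248.3 182 -26
```

```text
pos [ 504.5 -248.3  300.8] yaw -26.1 F [-0.3 -0.1 -0.9] w 83.2 t 13.58 q6 1.57
slide [  0.3   0.6 118.8] turn [-0.001  0.    -0.001]
```

Emit:
step_arm(slide=[[0,0.5,20],[0,0.5,40],[0,0.5,60],[0,0.5,80],[0,0.5,97],[0,0.5,108],[0,0.5,114],[0,0.5,118],[0,0.5,120],[0,0.5,120],[0,0.5,120]], turn=[[0,0,0],[0,0,0],[0,0,0],[0,0,0],[0,0,0],[0,0,0],[0,0,0],[0,0,0],[0,0,0],[0,0,0],[0,0,0]])

```text
t: 14.5
position: [505.6, -248.5, 181.9]
eef_rot: [0.848, 0.53, 0.0, 0.0]
ft_force: [0.5, -0.3, -0.5]
gripper_width: 83.0
grip_force: 0.0
```

Emit:
step_arm(slide=[[0,0,0],[0,0,0],[0,0,0],[0,0,0],[0,0,0],[0,0,0],[0,0,0],[0,0,0],[0,0,0],[0,0,0]], turn=[[0,0,0],[0,0,0],[0,0,0],[0,0,0],[0,0,0],[0,0,0],[0,0,0],[0,0,0],[0,0,0],[0,0,0]], jaw=1)

```text
t: 15.33
position: [505.5, -248.4, 182.1]
eef_rot: [0.848, 0.53, 0.0, 0.0]
ft_force: [-3.3, 1.6, 12.2]
gripper_width: 49.0
grip_force: 60.6
```

```bash
python3 go.py 488.8 -473 285 -44; python3 - <<'E'
from h import *
p,d=ctrl.camera('side');hsv=cv2.cvtColor(p,cv2.COLOR_RGB2HSV);H,S=hsv[:,:,0],hsv[:,:,1]
m=np.zeros((420,560),bool);m[215:275,325:390]=1
v,u=np.where(m&(H>55)&(H<95)&(S>60));print('green side',len(u),cv2.minEnclosingCircle(onplane('side',np.c_[u,v],8)[:,:2].astype(np.float32)))
v,u=np.where(m[:, :]*0+0>1)
E
```

```text
pos [ 505.5 -248.4  182.1] yaw -26.0 F [-3.3  1.6 12.2] w 49.0 t 15.33 q6 1.57
slide [-209.2   83.6 -102.9] turn [ 0.001 -0.     0.314]
green side 689 ((489.5988464355469, -475.00531005859375), 36.25709915161133)
```

Emit:
step_arm(slide=[[0,0,-8],[0,0,-26],[0,0,-46],[0,0,-66],[0,0,-86],[0,0,-103],[-12,5,-103],[-34,14,-103],[-58,23,-103],[-82,33,-103],[-106,42,-103],[-130,52,-103],[-154,62,-103],[-176,70,-103],[-194,78,-103],[-205,82,-103],[-209,83.5,-103],[-209,83.5,-103],[-209,83.5,-103]], turn=[[0,0,0],[0,0,0],[0,0,0],[0,0,0],[0,0,0],[0,0,0],[0,0,0.03],[0,0,0.06],[0,0,0.1],[0,0,0.14],[0,0,0.18],[0,0,0.22],[0,0,0.26],[0,0,0.29],[0,0,0.31],[0,0,0.314],[0,0,0.314],[0,0,0.314],[0,0,0.314]])

```text
t: 16.97
position: [488.6, -472.5, 283.9]
eef_rot: [0.921, 0.391, -0.0, -0.0]
ft_force: [1.0, 0.6, -1.1]
gripper_width: 48.3
grip_force: 62.4
```

```bash
python3 go.py 489 -472.6 182 -44
```

```text
pos [ 488.6 -472.5  283.9] yaw -44.0 F [ 1.   0.6 -1.1] w 48.3 t 16.97 q6 1.57
slide [  0.2   0.4 101.9] turn [-0.001 -0.    -0.   ]
```

Emit:
step_arm(slide=[[0,0,18],[0,0,38],[0,0,58],[0,0,76],[0,0,87],[0,0,94],[0,0,98],[0,0,100],[0,0,101.5],[0,0,102.5],[0,0,102.5],[0,0,102.5]], turn=[[0,0,0],[0,0,0],[0,0,0],[0,0,0],[0,0,0],[0,0,0],[0,0,0],[0,0,0],[0,0,0],[0,0,0],[0,0,0],[0,0,0]])

```text
t: 17.97
position: [488.8, -472.9, 182.2]
eef_rot: [0.921, 0.391, 0.0, 0.0]
ft_force: [-0.3, 0.0, 0.9]
gripper_width: 48.5
grip_force: 62.4
```

Emit:
step_arm(slide=[[0,0,0.5],[0,0,0.5],[0,0,0.5],[0,0,0.5],[0,0,0.5],[0,0,0.5],[0,0,0.5],[0,0,0.5],[0,0,-5],[0,0,-20],[0,0,-40],[0,0,-65],[0,0,-90],[0,0,-115],[0,0,-120],[0,0,-120],[0,0,-120]], turn=[[0,0,0],[0,0,0],[0,0,0],[0,0,0],[0,0,0],[0,0,0],[0,0,0],[0,0,0],[0,0,0],[0,0,0],[0,0,0],[0,0,0],[0,0,0],[0,0,0],[0,0,0],[0,0,0],[0,0,0]], jaw=-0.8)

```text
t: 19.38
position: [488.7, -472.8, 301.5]
eef_rot: [0.921, 0.391, -0.0, 0.0]
ft_force: [-0.6, 1.0, 0.5]
gripper_width: 76.9
grip_force: 0.0
```

```bash
python3 - <<'E'
from h import *
p,d=ctrl.camera('side');W=cloud('side',d)
m=(np.hypot(W[:,:,0]-489,W[:,:,1]+475)<45)&(W[:,:,2]>24)&(W[:,:,2]<40);q=W[m];print('roll',len(q),q[:,2].mean(),cv2.minEnclosingCircle(q[:,:2].astype(np.float32)))
E
python3 go.py 500 -369.5 302 -36.5
```

```text
roll 236 26.176849676997488 ((487.4809875488281, -474.489013671875), 27.19036102294922)
pos [ 488.5 -472.6  300.7] yaw -44.0 F [0.4 0.2 0.2] w 77.0 t 19.43 q6 1.57
slide [ 82.2 -63.4  -1.3] turn [-0.001 -0.    -0.131]
```

Roll is placed. Now the bush.

Emit:
step_arm(slide=[[12,-9,-1],[28,-22,-1],[45,-35,-1],[61,-47,-1],[74,-57,-1],[82,-63.5,-1],[82,-63.5,-1],[82,-63.5,-1],[82,-63.5,-1]], turn=[[0,0,-0.03],[0,0,-0.06],[0,0,-0.09],[0,0,-0.12],[0,0,-0.131],[0,0,-0.131],[0,0,-0.131],[0,0,-0.131],[0,0,-0.131]])

```text
t: 20.18
position: [499.9, -370.4, 302.3]
eef_rot: [0.893, 0.45, -0.0, -0.0]
ft_force: [-0.1, 0.3, -0.1]
gripper_width: 76.6
grip_force: 0.0
```

```bash
python3 go.py 500 -369.6 202 -36.5;  python3 - <<'E'
from h import *
p,d=ctrl.camera('side');cv2.imwrite('pics/side2c.png',cv2.resize(p[100:280,220:420,::-1],None,fx=3,fy=3))
E
```

```text
pos [ 499.9 -370.4  302.3] yaw -36.5 F [-0.1  0.3 -0.1] w 76.6 t 20.18 q6 1.57
slide [  0.7  -0.3 100.3] turn [-0.     0.    -0.001]
```

View pics/side2c.png

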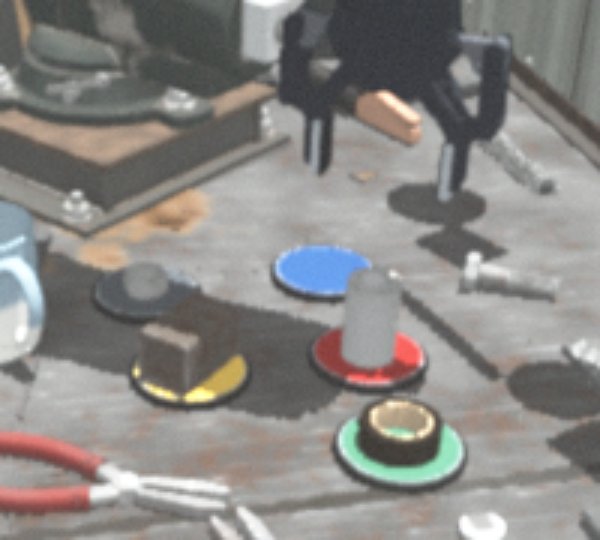

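The crop shows the nut on grey (148,283), the tube on yellow (190,360), the roll on green (400,440) and blue empty (322,270). The open fingers are above the bush (370,320).

Emit:
step_arm(slide=[[0.5,0,18],[0.5,0,36],[0.5,0,54],[0.5,0,72],[0.5,0,86],[0.5,0,95],[0.5,0,100],[0.5,0,103],[0.5,0,103],[0.5,0,103]], turn=[[0,0,0],[0,0,0],[0,0,0],[0,0,0],[0,0,0],[0,0,0],[0,0,0],[0,0,0],[0,0,0],[0,0,0]])

```text
t: 21.07
position: [500.5, -369.6, 200.4]
eef_rot: [0.893, 0.45, 0.0, 0.0]
ft_force: [0.2, -0.4, 0.1]
gripper_width: 76.8
grip_force: 0.0
```

Emit:
step_arm(slide=[[0,0,0],[0,0,0],[0,0,0],[0,0,0],[0,0,0],[0,0,0],[0,0,0],[0,0,0],[0,0,0],[0,0,0]], turn=[[0,0,0],[0,0,0],[0,0,0],[0,0,0],[0,0,0],[0,0,0],[0,0,0],[0,0,0],[0,0,0],[0,0,0]], jaw=1)

```text
t: 21.9
position: [500.4, -369.4, 200.4]
eef_rot: [0.893, 0.45, 0.0, 0.0]
ft_force: [-1.3, 0.6, 5.8]
gripper_width: 35.7
grip_force: 59.9
```

```bash
python3 go.py 505.5 -244.5 259 -36.5
```

```text
pos [ 500.4 -369.4  200.4] yaw -36.5 F [-1.3  0.6  5.8] w 35.7 t 21.9 q6 1.57
slide [103.4 -70.2 -58.7] turn [0.001 0.    0.   ]
```

Emit:
step_arm(slide=[[0,0,-8],[0,0,-24],[0,0,-42],[0,0,-56],[0,0,-60],[8,-6,-60],[22,-15,-60],[38,-26,-60],[54,-37,-60],[70,-48,-60],[85,-58,-60],[96,-65,-60],[102,-69,-60],[103.5,-70,-60],[103.5,-70,-60],[103.5,-70,-60]], turn=[[0,0,0],[0,0,0],[0,0,0],[0,0,0],[0,0,0],[0,0,0],[0,0,0],[0,0,0],[0,0,0],[0,0,0],[0,0,0],[0,0,0],[0,0,0],[0,0,0],[0,0,0],[0,0,0]])

```text
t: 23.23
position: [505.6, -245.0, 259.6]
eef_rot: [0.893, 0.45, -0.0, 0.0]
ft_force: [-0.4, -0.7, -3.1]
gripper_width: 35.9
grip_force: 60.4
```

```bash
python3 go.py 505.5 -244.5 200.4 -36.5
```

```text
pos [ 505.6 -245.   259.6] yaw -36.5 F [-0.4 -0.7 -3.1] w 35.9 t 23.23 q6 1.76
slide [ 0.3 -0.3 59.2] turn [ 0.  0. -0.]
```

Emit:
step_arm(slide=[[0,0,12],[0,0,26],[0,0,40],[0,0,49],[0,0,54],[0,0,57],[0,0,58.5],[0,0,59.5],[0,0,59.5],[0,0,59.5]], turn=[[0,0,0],[0,0,0],[0,0,0],[0,0,0],[0,0,0],[0,0,0],[0,0,0],[0,0,0],[0,0,0],[0,0,0]])

```text
t: 24.07
position: [505.8, -244.6, 200.7]
eef_rot: [0.893, 0.45, 0.0, 0.0]
ft_force: [-0.4, 0.4, -4.3]
gripper_width: 35.8
grip_force: 60.5
```

Emit:
step_arm(slide=[[0,0,0.3],[0,0,0.6],[0,0,0.8],[0,0,0.8],[0,0,0.8]], turn=[[0,0,0],[0,0,0],[0,0,0],[0,0,0],[0,0,0]])

```text
t: 24.48
position: [505.8, -244.5, 200.4]
eef_rot: [0.893, 0.45, 0.0, 0.0]
ft_force: [-3.4, 1.5, 10.3]
gripper_width: 35.7
grip_force: 61.9
```

Emit:
step_arm(slide=[[0,0,-0.5],[0,0,-0.5],[0,0,-0.5],[0,0,-0.5],[0,0,-0.5],[0,0,-0.5],[0,0,-0.5],[0,0,-0.5],[0,0,-0.5],[0,0,-5],[0,0,-20],[0,0,-40],[0,0,-60],[0,0,-80],[0,0,-100],[0,0,-100],[0,0,-100]], turn=[[0,0,0],[0,0,0],[0,0,0],[0,0,0],[0,0,0],[0,0,0],[0,0,0],[0,0,0],[0,0,0],[0,0,0],[0,0,0],[0,0,0],[0,0,0],[0,0,0],[0,0,0],[0,0,0],[0,0,0]], jaw=-0.5)

```text
t: 25.9
position: [505.9, -244.6, 300.6]
eef_rot: [0.893, 0.45, 0.001, 0.001]
ft_force: [-1.2, -1.0, -0.4]
gripper_width: 64.1
grip_force: 0.0
```

```bash
python3 - <<'E'
from h import *
p,d=ctrl.camera('side');W=cloud('side',d)
m=(np.hypot(W[:,:,0]-506,W[:,:,1]+247)<40)&(W[:,:,2]>60)&(W[:,:,2]<80);q=W[m];print('bush',len(q),q[:,2].mean(),cv2.minEnclosingCircle(q[:,:2].astype(np.float32)))
E
python3 go.py 364.5 -252.3 300 0
```

```text
bush 141 65.56240828863459 ((505.66796875, -246.6295166015625), 19.837806701660156)
pos [ 505.6 -244.5  299.5] yaw -36.5 F [-0.2 -0.6 -0.2] w 64.4 t 25.95 q6 1.76
slide [ -90.2 -108.8   -0.5] turn [ 0.001  0.    -0.637]
```

Emit:
step_arm(slide=[[-9,-11,0],[-22,-27,0],[-36,-43,0],[-50,-60,0],[-63,-76,0],[-75,-90,0],[-84,-102,0],[-90,-109,0],[-90,-109,0],[-90,-109,0],[-90,-109,0]], turn=[[0,0,-0.08],[0,0,-0.16],[0,0,-0.24],[0,0,-0.32],[0,0,-0.4],[0,0,-0.48],[0,0,-0.56],[0,0,-0.637],[0,0,-0.637],[0,0,-0.637],[0,0,-0.637]], jaw=-0.4)

```text
t: 26.87
position: [364.8, -252.0, 299.0]
eef_rot: [0.708, 0.706, 0.0, -0.0]
ft_force: [0.1, 0.4, 0.8]
gripper_width: 59.7
grip_force: 0.0
```

```bash
python3 go.py 364.5 -252.4 183 0
```

```text
pos [ 364.8 -252.   299. ] yaw -0.1 F [0.1 0.4 0.8] w 59.7 t 26.87 q6 0.97
slide [ -0.5  -0.3 116. ] turn [-0.    -0.    -0.002]
```

Emit:
step_arm(slide=[[0,0,20],[0,0,40],[0,0,60],[0,0,80],[0,0,97],[0,0,106],[0,0,112],[0,0,115],[0,0,116.5],[0,0,116.5],[0,0,116.5]], turn=[[0,0,0],[0,0,0],[0,0,0],[0,0,0],[0,0,0],[0,0,0],[0,0,0],[0,0,0],[0,0,0],[0,0,0],[0,0,0]])

```text
t: 27.78
position: [364.7, -252.2, 183.5]
eef_rot: [0.707, 0.707, 0.0, 0.001]
ft_force: [0.3, 0.6, 0.3]
gripper_width: 59.7
grip_force: 0.0
```

Emit:
step_arm(slide=[[0,0,0],[0,0,0],[0,0,0],[0,0,0],[0,0,0],[0,0,0],[0,0,0],[0,0,0],[0,0,0],[0,0,0]], turn=[[0,0,0],[0,0,0],[0,0,0],[0,0,0],[0,0,0],[0,0,0],[0,0,0],[0,0,0],[0,0,0],[0,0,0]], jaw=1)

```text
t: 28.62
position: [364.6, -252.1, 183.7]
eef_rot: [0.707, 0.707, 0.0, 0.001]
ft_force: [-2.8, 1.8, 13.6]
gripper_width: 27.9
grip_force: 58.3
```

```bash
python3 go.py 501.3 -367.5 280 0
```

```text
pos [ 364.6 -252.1  183.7] yaw -0.0 F [-2.8  1.8 13.6] w 27.9 t 28.62 q6 0.97
slide [-115.4  136.8  -96.1] turn [ 0.001  0.001 -0.   ]
```

Emit:
step_arm(slide=[[0,0,-8],[0,0,-26],[0,0,-46],[0,0,-66],[0,0,-86],[0,0,-96],[-9,10,-96],[-23,27,-96],[-39,46,-96],[-55,65,-96],[-71,84,-96],[-87,103,-96],[-101,119,-96],[-110,131,-96],[-115,136.5,-96],[-115,136.5,-96],[-115,136.5,-96]], turn=[[0,0,0],[0,0,0],[0,0,0],[0,0,0],[0,0,0],[0,0,0],[0,0,0],[0,0,0],[0,0,0],[0,0,0],[0,0,0],[0,0,0],[0,0,0],[0,0,0],[0,0,0],[0,0,0],[0,0,0]])

```text
t: 30.03
position: [500.6, -366.7, 278.9]
eef_rot: [0.707, 0.707, -0.0, -0.0]
ft_force: [-0.7, -0.1, -1.4]
gripper_width: 27.8
grip_force: 59.8
```

```bash
python3 go.py 501.3 -367.5 183.7 0
```

```text
pos [ 500.6 -366.7  278.9] yaw -0.0 F [-0.7 -0.1 -1.4] w 27.8 t 30.03 q6 0.94
slide [-0.8  0.8 95.2] turn [-0.001 -0.    -0.   ]
```

Emit:
step_arm(slide=[[-0.5,0,18],[-0.5,0,36],[-0.5,0,54],[-0.5,0,70],[-0.5,0,81],[-0.5,0,88],[-0.5,0,92],[-0.5,0,94],[-0.5,0,95.5],[-0.5,0,95.5],[-0.5,0,95.5]], turn=[[0,0,0],[0,0,0],[0,0,0],[0,0,0],[0,0,0],[0,0,0],[0,0,0],[0,0,0],[0,0,0],[0,0,0],[0,0,0]])

```text
t: 30.95
position: [501.1, -367.6, 184.0]
eef_rot: [0.707, 0.707, 0.0, 0.0]
ft_force: [-0.5, 0.8, -0.4]
gripper_width: 28.0
grip_force: 59.9
```

Emit:
step_arm(slide=[[0,0,0.3],[0,0,0.6],[0,0,0.8],[0,0,0.8],[0,0,0.8]], turn=[[0,0,0],[0,0,0],[0,0,0],[0,0,0],[0,0,0]])

```text
t: 31.37
position: [501.1, -367.6, 183.7]
eef_rot: [0.707, 0.707, 0.0, 0.001]
ft_force: [-3.1, 3.0, 10.9]
gripper_width: 28.0
grip_force: 61.1
```

Emit:
step_arm(slide=[[0,0,-0.5],[0,0,-0.5],[0,0,-0.5],[0,0,-0.5],[0,0,-0.5],[0,0,-0.5],[0,0,-0.5],[0,0,-0.5],[0,0,-5],[0,0,-20],[0,0,-40],[0,0,-65],[0,0,-90],[0,0,-120],[0,0,-150],[0,0,-170],[0,0,-170],[0,0,-170]], turn=[[0,0,0],[0,0,0],[0,0,0],[0,0,0],[0,0,0],[0,0,0],[0,0,0],[0,0,0],[0,0,0],[0,0,0],[0,0,0],[0,0,0],[0,0,0],[0,0,0],[0,0,0],[0,0,0],[0,0,0],[0,0,0]], jaw=-0.3)

```text
t: 32.87
position: [501.1, -367.7, 353.9]
eef_rot: [0.707, 0.707, 0.0, 0.001]
ft_force: [0.3, 0.6, -0.5]
gripper_width: 55.1
grip_force: 0.0
```

```bash
python3 go.py 260 -460 380 0; python3 - <<'E'
from h import *
p,d=ctrl.camera('side');cv2.imwrite('pics/side3c.png',cv2.resize(p[130:280,180:400,::-1],None,fx=3,fy=3))
E
```

```text
pos [ 501.1 -367.7  353.9] yaw -0.0 F [ 0.3  0.6 -0.5] w 55.1 t 32.87 q6 0.94
slide [ -92.4 -241.1  -26.4] turn [ 0.002  0.001 -0.   ]
```

View pics/side3c.png

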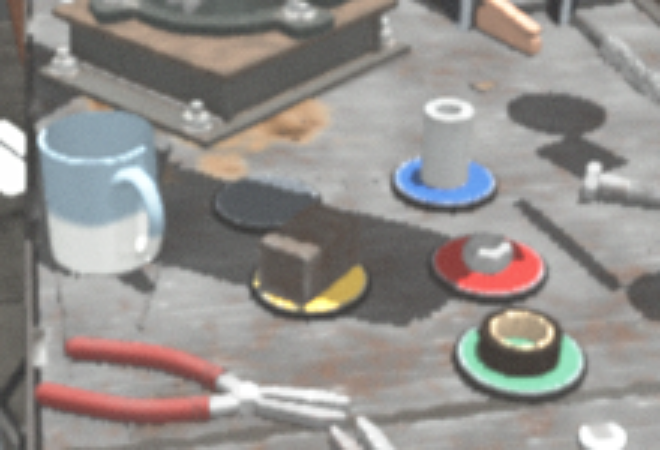

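The crop shows the bush on blue (447,150), the nut on red (488,252), the tube on yellow (305,255), the roll on green (520,340), grey empty and the mug in its place. I'll move the arm aside and measure centring from the top.

Emit:
step_arm(slide=[[-10,-25,-5],[-20,-52,-10],[-31,-80,-15],[-41,-108,-20],[-51,-135,-25],[-62,-162,-30],[-73,-190,-30],[-83,-215,-30],[-92,-241,-30],[-92,-241,-30],[-92,-241,-30]], turn=[[0,0,0],[0,0,0],[0,0,0],[0,0,0],[0,0,0],[0,0,0],[0,0,0],[0,0,0],[0,0,0],[0,0,0],[0,0,0]])

```text
t: 33.83
position: [258.8, -459.6, 381.6]
eef_rot: [0.708, 0.706, 0.0, -0.001]
ft_force: [1.3, 1.2, -0.4]
gripper_width: 56.0
grip_force: 0.0
```

```bash
python3 - <<'E'
from h import *
p,d=ctrl.camera('top');cv2.imwrite('pics/top4.png',cv2.resize(p[130:320,205:385,::-1],None,fx=3,fy=3,interpolation=cv2.INTER_CUBIC))
W=cloud('top',d)
for n,x,y,lo,hi in(('bush',505.6,-244.3,60,80),('nut',501.3,-367.5,19,27),('tube',376,-364.2,42,56),('roll',489,-472.6,24,34)):
    m=(np.hypot(W[:,:,0]-x,W[:,:,1]-y)<42)&(W[:,:,2]>lo)&(W[:,:,2]<hi);q=W[m]
    print(n,len(q),q[:,2].mean().round(1),np.round(np.array(cv2.minAreaRect(q[:,:2].astype(np.float32))[0])-[x,y],1))
q=W[225:330,220:300].reshape(-1,3);q=q[(q[:,2]>80)&(q[:,2]<100)&(q[:,0]<285)];print('mug',q.min(0),q.max(0))
E
```

```text
bush 249 67.0 [-0.6 -0.2]
nut 150 23.4 [-1.4 -0.1]
tube 754 47.4 [-0.4  0. ]
roll 290 26.2 [-1.4  0.7]
mug [ 206.20262981 -343.39315585   80.03521661] [ 279.734261   -249.17145457   94.88214829]
```

View pics/top4.png

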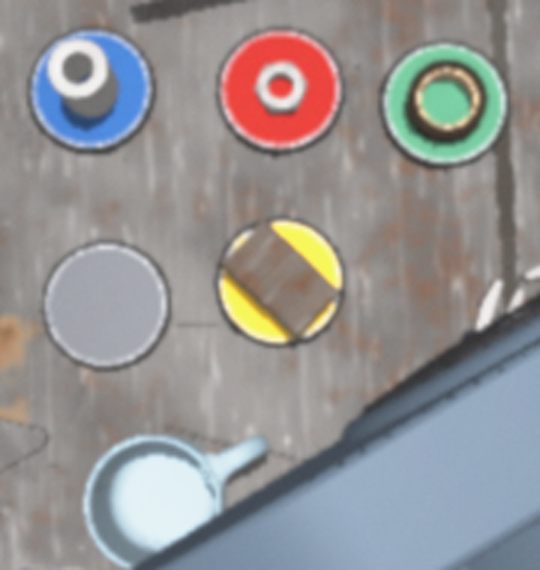

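The picture shows all four things centred on their pads: bush (80,75), nut (280,87), roll (446,100) and tube (282,280). Each measures within 2 mm of its pad's centre. Grey (107,305) is empty and the mug has not moved.

```bash
python3 -c "
from workcell import ctrl
print(ctrl.finish_job())"
```

```text
the job is handed in; nothing more can be done
None
```

The job is handed in: tube on yellow, bush on blue, nut on red and roll on green, each measured within 2 mm of its pad's centre, with the grey pad empty and the mug where it was, after about 34 s of the 138 s allowed.

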